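Fit the weighing pan to the chocolate counter's scale and zero it

ROBOT

A 6-joint arm with a two-finger parallel gripper is mounted at the origin on the work surface. World frame = base frame: x ahead of the robot, y to its left, z up, the work surface at z = 0. Lengths are in m, angles in rad, forces in N, time in s.
With the tool pointing down it reaches from about 0.25 to 0.775 m from the base axis. Payload 4 kg.
Tool frame: the origin (TCP) lies midway between the tips of the shut fingers; the grasp point (between the pads) lies 19 mm behind it (grip_point_offset is the distance from the TCP to the grasp point, in m); z points along the fingers, y is the line along which they close (so a half turn about z gives the same grasp; the last joint's range is limited). The gripper opens to 94 mm and grips with 3 to 60 N. Pads are 16 mm wide; open, the fingers measure 119 mm over their backs; the gripper's body (75 mm by 177 mm) begins 78 mm behind the grasp point.
Start: joints at [-1.411, 0.087, 1.371, -0, 1.684, -0.103], TCP at [0.143, -0.531, 0.206] pointing down, gripper open.
Joint ranges: [-3.1, 3.1], [-0.76, 2.03], [0.27, 2.55], [-1.08, 4.22], [0.17, 2.65], [-2.57, 2.57]. Speed limits (rad/s): [2.79, 2.79, 3.14, 3.14, 3.14, 3.14].

INTERFACE

Orientations are given as [roll, pitch, yaw] about the fixed x, y, z axes, in that order (R = Rz(yaw) Ry(pitch) Rx(roll)).
In Python, from bench import * gives the robot as it stands.
- The arm moves only by the tool carry_out, never from a script. Its argument "commands" is a list of rows, each a list of 6 numbers: the shift along the tool's x, y, z in m, then the turn, a rotation vector about the tool's x, y, z in rad. In form: [[tx, ty, tz, rx, ry, rz], ...]. A call has exactly 5 rows; each row is the pose to reach, as a shift and turn from the pose commanded when the call began, along the tool's axes at that moment; what a row does not reach only later rows make up. A row lasts 1/10 s, in which the tool goes at most 50 mm and 8.59 degrees, less where a joint would pass 70% of its speed; a pose out of reach is approached as far as the arm can. A call with a gripper value outside its range is refused whole. "jaw" is the opening, from 0 (shut) to 1 (fully open), set as the call begins (left out, the last holds). The fingers move at their own pace and stop on an object; the grip force is fixed at half the most. Time passes only in rows, so rows that repeat a pose let the fingers close, or fill a call up. It gives the time, the measured TCP pose, the force, the opening and the grip force at its end, in the units of the state.
- get_obs(): the state, without advancing time (a new reading comes with each control period).
- snapshot(name): name is "scene" or "side" or "wrist"; returns a dict with "img" (400x640x3 uint8, red, green, blue), "range_z" (400x640 float32, m along the optical axis (not along the pixel's ray), 0 where there is no reading), "fx", "fy", "cx", "cy" (pixels), "distortion" ([k1, k2, p1, p2, k3] as OpenCV has them; the pictures are not rectified), "R" (3x3) and "t" (3): a world point X has camera coordinates R X + t. Camera axes: x right, y down, z forward; pixel columns grow to the right and rows downward; lengths in m; the calibration is good to about 2 mm. A picture is of the moment at which its call begins.
- close_job(): hands the job in; it is judged then, once.
The state is a dict: "time": time; "joint_positions": joint angles; "qvel": joint speeds; "joint_torque": joint torques, N m; "tool_pos": TCP position; "ee_rot": TCP orientation; "wrist_force": force on the tool from outside, world axes, zero at the start; "wrist_torque": the same for the moment, N m; "width": finger opening in m; "finger_force": force on a finger pad.
Only numpy, scipy, OpenCV 4.12 (cv2) and the standard library are available. Lean on these libraries where they do the work, as an engineer would, in place of code of your own. Each camera call takes 0.05 s, during which the arm holds its last target. There are 200 camera calls.

TASK

Get the counter scale ready for weighing: set the steel pan with the pouring nose gently into the matching pocket on top of the scale, flat and fully home, and let go of it. Then take the stylus out of its block, push the scale's recessed zero button all the way down with the stylus tip for a moment, and stand the stylus back in its block. Do not press the button before the pan is in, do not drop the pan, slam or lean hard on the scale, and leave the other things on the counter where they are.

Things in the scene. Friction and masses are not known exactly. Their poses are not given: they have to be found in the camera images.
- pan: Loose open steel pan (sizes in mm), about 150 g, upright: main part 90 (x) x 54 (y), 28 high, walls 3, with a narrower nose at its +x end, 35 long, 28 wide, 16 high. Origin: centre of the MAIN part's underside (main part x -45 to 45, nose x 45 to 80); mass centre near x = 8. Grip it across the 54 width by the upper part of the long walls: the lowest 10 go into the pocket.
- scale: White-topped counter scale, fixed to the counter for the job, a flat body (mm) 230 (x) by 160 (y), its flat top 45 above the counter. Origin: centre of its underside, on the counter. Top has the pan's pocket (see pocket), and at its -x end a dark display window with the zero button's hole beside it.
- pocket (a point): Floor of the scale's pocket, at the centre of its wide part, 10 below the top; axes as the scale's. Outline of the pan with 2 clearance each side: wide part 94 (x) x 58 (y), narrow part for the nose at the +x end, 35 long, 32 wide; straight walls, no lead-in. The pan is home with its origin here and its +x along the scale's +x. The scale must not bear over 40 N.
- zero_button (a joint): Travel of the zero button in m: 0 up, 0.004 fully down. Spring return, needs about 1 N to start and 4 N to be fully down.
- button_top (a point): Centre of the top of the zero button, a grey disc of 12 diameter, in a round hole of 16 diameter in the scale's top; the button's top lies 5 below the scale's top when up. It is pressed straight down. In the scale's frame the hole is 62 towards -x and 45 towards -y of the scale's centre.
- stylus: Loose stylus, 50 g, 92 long: steel shank (8 diameter, 34 long) at the bottom, steel collar (26 diameter, 4 thick), black round handle (16 diameter, 54 long) on top. Origin: centre of its lower end, the tip; z along it to the handle's top. Stands in its block, tip down, collar resting on the block's top; draws straight up.
- holder: Dark wooden block, 55 by 55 by 42 high, fixed to the counter for the job, with one vertical round hole of 12 diameter right through its centre for the stylus. Origin: centre of its underside. The stylus at home has its tip 8 above this origin.
- plain_tray: Bystander: plain rectangular steel tray, 100 x 54 x 28, without a nose; does not fit the pocket. Origin: centre of its underside, x along its length.
- gift_box: Bystander: closed square box, 82 x 82 x 38. Origin: centre of its underside.
- cone_a: Bystander: dark chocolate cone, 42 diameter, 80 high. Origin: centre of its underside.
- cone_b: Bystander: as cone_a.
- jar: Bystander: amber jar with a lid, 64 diameter, 85 high. Origin: centre of its underside.
- spatula: Bystander: spatula lying on the counter, 280 long. Origin near its middle.
Things that resemble listed ones, but are neither listed nor needed, are in the scene too. What is shaped like the holder but purple or red is not meant.

How it is judged:
By the outcome, as a careful person would: the job done as asked, in the order asked, and still so for the second after the job is handed in, with the robot touching nothing.
It also fails if it takes over 69 s, if anything falls off the work surface, if the arm or the gripper's body presses on something with over 40 N, if the wrist force passes 120 N, or if a joint passes its speed limit or range.

## Working session

There is one attempt and no reset: what is moved stays moved. The work goes in short steps, Python scripts to look and compute and a tool call to move; the robot and the scene stay as the last step left them, time stands still between calls to the robot, and variables do not carry over. Pictures are saved under pics/ and viewed, at most 10 in all, crops included, and the job is handed in when it is done.

Besides the shell and the picture viewer there is one more tool, called after "Call:" as name([rows], argument=value, ...), one row to a line, values as JSON. carry_out: Moves the arm, as the interface text tells. Its arguments: {"type":"object","properties":{"commands":{"type":"array","items":{"type":"array","items":{"type":"number"}}},"jaw":{"type":"number"}},"required":["commands"]}

```bash
mkdir -p pics; cat > h.py <<'E'
from bench import *
import numpy as np, cv2
def save(n,img): cv2.imwrite(f'pics/{n}.png',img[:,:,::-1])
def cam(s):
    K=np.array([[s['fx'],0,s['cx']],[0,s['fy'],s['cy']],[0,0,1.]]); return K,np.array(s['distortion'],float),np.array(s['R']),np.array(s['t'])
def rays(s,uv):
    K,d,R,t=cam(s); p=cv2.undistortPoints(np.array(uv,float).reshape(-1,1,2),K,d).reshape(-1,2)
    return -R.T@t,np.c_[p,np.ones(len(p))]@R
def onplane(s,uv,z):
    o,r=rays(s,uv); return o+r*((z-o[2])/r[:,2])[:,None]
def cloud(s):
    v,u=np.mgrid[0:400,0:640]; o,r=rays(s,np.c_[u.ravel(),v.ravel()])
    return (o+r*s['range_z'].reshape(-1,1)).reshape(400,640,3)
def proj(s,X):
    K,d,R,t=cam(s); return cv2.projectPoints(np.array(X,float).reshape(-1,1,3),cv2.Rodrigues(R)[0],t,K,d)[0].reshape(-1,2)
E
python3 - <<'E'
from h import *
import pickle
S={n:snapshot(n) for n in('scene','side','wrist')}
pickle.dump(S,open('s0.pkl','wb'))
for n in S: print(n, -S[n]['R'].T@S[n]['t'], S[n]['R'][2],(S[n]['range_z']>0).mean(),S[n]['fx'])
a=np.vstack([S['scene']['img'],S['side']['img']]);save('a',cv2.resize(a,(480*1,600)) if 0 else cv2.resize(S['scene']['img'],(800,500)))
save('b',cv2.resize(S['side']['img'],(800,500)))
print(get_obs())
E
```

```text
scene [ 1.49019553 -0.23667983  0.80960436] [-0.76616077  0.19681223 -0.61177007] 0.99590625 386.7032231258558
side [0.01131349 0.61428254 0.82984725] [ 0.48291784 -0.53784322 -0.69102463] 0.99576953125 413.65350337923866
wrist [ 0.20640568 -0.51353264  0.38378886] [-0.22266602 -0.0585049  -0.97313772] 0.996 343.79804569731783
{'time': 0.15, 'joint_positions': array([-1.41109621e+00,  8.78169784e-02,  1.37186747e+00, -7.35662727e-06,
        1.68360157e+00, -1.03104289e-01]), 'qvel': array([ 0.00085954, -0.00044941, -0.00330296, -0.00067861,  0.00071968,
        0.00187373]), 'joint_torque': array([ 1.07575015e-03, -3.40642548e+01, -3.02792680e+01,  7.18509033e-02,
        3.05348891e-02, -1.10890956e-04]), 'tool_pos': array([ 0.14280976, -0.53071271,  0.2045758 ]), 'ee_rot': array([-3.13990753e+00, -1.67011429e-04,  2.62803444e-01]), 'wrist_force': array([-0.4982891 ,  0.14964758,  0.26966293]), 'wrist_torque': array([-0.0211822 , -0.03086484, -0.02821684]), 'finger_force': 0.0, 'width': 0.09441948371876138}
```

View pics/a.png

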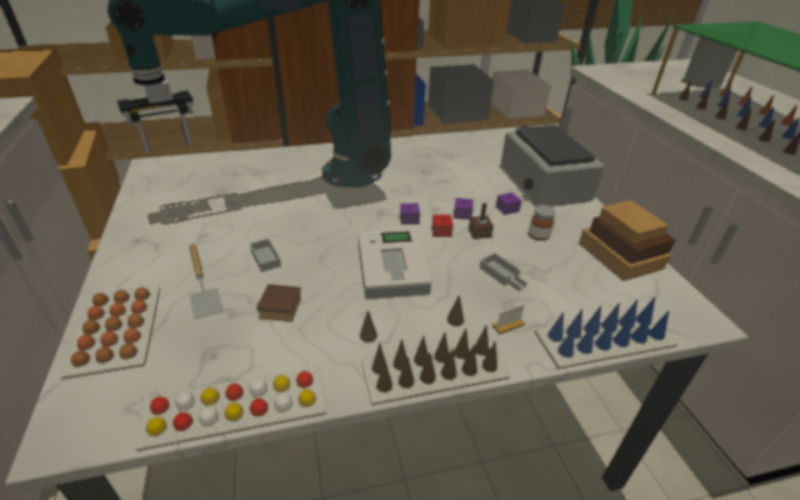

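View pics/b.png

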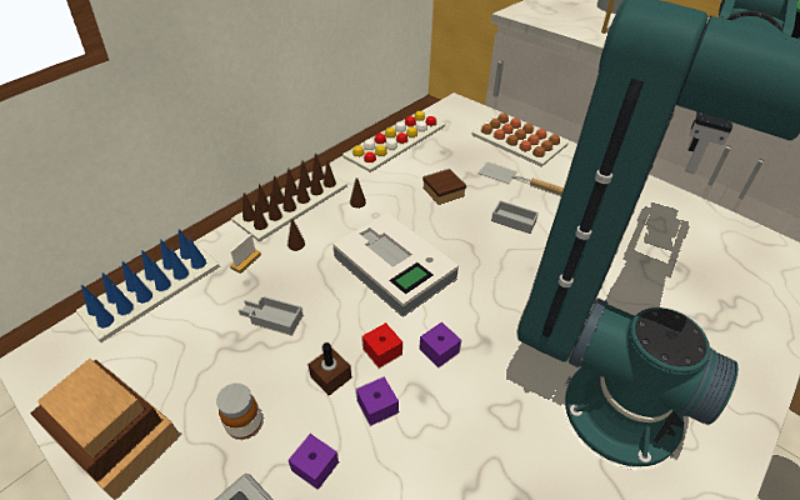

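The scene picture (800 px wide) and the side picture show these things:
- **Pan:** two steel trays could be meant, at (502,270) scene / (275,315) side and at (265,254) scene / (515,217) side. The first has the nose, so it is the pan. The second is the plain tray.
- **Holder:** the brown block with the black handle is at (481,225) scene / (330,368) side. The purple and red blocks are decoys.
- **Scale:** it is at (395,262) scene / (395,262) side.

Next I'll measure these and confirm the choice in one crop.

```bash
cat > m0.py <<'E'
from h import *
import pickle
S=pickle.load(open('s0.pkl','rb'))
s=S['side']; im=s['img']
c=im[180:350,180:400]; save('c',cv2.resize(c,None,fx=3.5,fy=3.5,interpolation=cv2.INTER_CUBIC))
for n in('side','scene'):
    s=S[n]; P=cloud(s); h=P[:,:,2]
    t=(np.abs(h)<.008); print(n,'table z',np.median(h[(P[:,:,0]>.3)&(P[:,:,0]<.8)&(abs(P[:,:,1])<.3)&t]))
    m=((h>.012)&(h<.13)&(P[:,:,0]>.2)&(P[:,:,0]<.9)&(abs(P[:,:,1])<.5)).astype(np.uint8)
    k,L,st,ce=cv2.connectedComponentsWithStats(m)
    for i in range(1,k):
        if st[i,4]>60:
            Q=P[L==i]; r=cv2.minAreaRect((Q[:,:2]*1000).astype(np.float32)); print(ce[i].round(),st[i,4],np.round(r[0]),np.round(r[1]),round(r[2]),'zq',np.percentile(Q[:,2],[50,90,98]).round(3),np.median(s['img'][L==i],0))
E
python3 m0.py
```

```text
side table z 0.0009079221494060485
[313. 114.] 895 [ 864. -355.] [289.  73.] 90 zq [0.021 0.034 0.037] [183. 160. 130.]
[228. 167.] 2223 [819.  69.] [163. 385.] 0 zq [0.03  0.061 0.079] [58. 36. 24.]
[355. 147.] 605 [ 627. -279.] [85. 86.] 70 zq [0.039 0.041 0.043] [87. 52. 32.]
[285. 155.] 160 [756. -90.] [35. 27.] 45 zq [0.035 0.066 0.076] [55. 33. 20.]
[437. 148.] 109 [ 436. -473.] [89. 22.] 13 zq [0.017 0.021 0.023] [161. 128.  75.]
[412. 172.] 378 [ 429. -308.] [101.  63.] 12 zq [0.023 0.03  0.032] [89. 88. 82.]
[316. 209.] 4369 [538.  14.] [165. 234.] 84 zq [0.045 0.048 0.049] [230. 221. 199.]
[128. 222.] 1839 [863. 388.] [225.  74.] 90 zq [0.029 0.063 0.08 ] [28. 55. 89.]
[219. 251.] 441 [630. 288.] [128.  58.] 25 zq [0.022 0.029 0.03 ] [89. 89. 82.]
[305. 275.] 698 [405. 194.] [57. 59.] 78 zq [0.042 0.044 0.045] [198.  24.  21.]
[352. 274.] 704 [326. 119.] [57. 58.] 82 zq [0.041 0.044 0.045] [113.  48. 138.]
[263. 294.] 761 [437. 300.] [55. 56.] 86 zq [0.043 0.077 0.1  ] [73. 42. 25.]
[301. 319.] 840 [332. 286.] [57. 59.] 69 zq [0.042 0.044 0.046] [116.  51. 140.]
[190. 328.]
[... 866 characters left out ...]
77.  19.] 11 zq [0.019 0.022 0.023] [134. 113.  72.]
[400. 214.] 309 [632. 285.] [126.  60.] 25 zq [0.022 0.029 0.03 ] [92. 90. 81.]
[223. 240.] 767 [ 629. -283.] [83. 87.] 69 zq [0.039 0.041 0.042] [86. 65. 49.]
[365. 249.] 195 [765. 103.] [38. 27.] 57 zq [0.035 0.064 0.076] [67. 55. 45.]
[470. 260.] 1131 [865. 385.] [228.  69.] 90 zq [0.033 0.068 0.082] [75. 80. 87.]
[408. 252.] 241 [802. 221.] [12. 67.] 11 zq [0.037 0.058 0.061] [112. 107.  94.]
[294. 262.] 198 [769. -99.] [36. 24.] 82 zq [0.036 0.066 0.077] [70. 58. 47.]
[341. 284.] 1620 [865.  16.] [289.  70.] 90 zq [0.029 0.067 0.082] [90.5 82.5 68. ]
[195. 313.] 2214 [ 865. -358.] [284.  71.] 90 zq [0.016 0.035 0.037] [159. 148. 129.]
```

View pics/c.png

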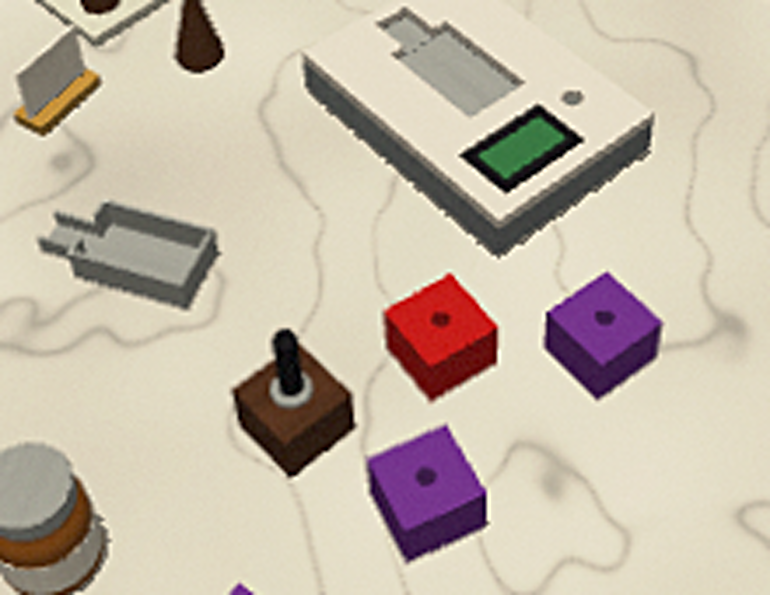

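The crop confirms two things. The pan at about (130,255) has the nose, pointing away from the robot. The stylus stands in the dark brown block at (290,400). I'll move the wrist camera above the pan.

Call:
carry_out([
  [0.033,-0.033,0,0,0,0],
  [0.067,-0.066,0,0,0,0],
  [0.1,-0.099,0,0,0,0],
  [0.133,-0.132,0,0,0,0],
  [0.1665,-0.165,0,0,0,0],
], jaw=1)

```text
time: 0.65
tool_pos: [0.2612, -0.3267, 0.2051]
ee_rot: [-3.141, -0.0, 0.262]
wrist_force: [1.3, -0.3, -0.0]
width: 0.0943
finger_force: 0.0
```

Call:
carry_out([
  [0.033,-0.033,0,0,0,0],
  [0.067,-0.066,0,0,0,0],
  [0.1,-0.099,0,0,0,0],
  [0.133,-0.132,0,0,0,0],
  [0.1665,-0.165,0,0,0,0],
])

```text
time: 1.15
tool_pos: [0.3791, -0.1241, 0.2054]
ee_rot: [3.141, -0.0, 0.263]
wrist_force: [0.8, -1.1, 0.4]
width: 0.0942
finger_force: 0.0
```

Call:
carry_out([
  [0.033,-0.033,0,0,0,0],
  [0.067,-0.066,0,0,0,0],
  [0.1,-0.099,0,0,0,0],
  [0.133,-0.132,0,0,0,0],
  [0.1665,-0.165,0,0,0,0],
])

```text
time: 1.65
tool_pos: [0.497, 0.0786, 0.2052]
ee_rot: [3.141, 0.0, 0.263]
wrist_force: [0.9, -1.1, 0.7]
width: 0.0939
finger_force: 0.0
```

Call:
carry_out([
  [0.033,-0.033,0,0,0,-0.04],
  [0.067,-0.066,0,0,0,-0.08],
  [0.1,-0.099,0,0,0,-0.12],
  [0.133,-0.132,0,0,0,-0.16],
  [0.1665,-0.165,0,0,0,-0.18],
])

```text
time: 2.15
tool_pos: [0.615, 0.281, 0.2048]
ee_rot: [3.141, 0.001, 0.444]
wrist_force: [0.3, -0.8, 1.3]
width: 0.0941
finger_force: 0.0
```

```bash
python3 - <<'E'
from h import *
import pickle
s=snapshot('wrist'); pickle.dump(s,open('s1.pkl','wb')); save('d',s['img'])
P=cloud(s); h=P[:,:,2]; print('table',np.median(h[abs(h)<.01]))
m=((h>.010)&(h<.045)&(abs(P[:,:,0]-.63)<.09)&(abs(P[:,:,1]-.288)<.08)).astype(np.uint8)
k,L,st,ce=cv2.connectedComponentsWithStats(m)
for i in range(1,k):
    if st[i,4]>200: print(ce[i],st[i],np.percentile(h[L==i],[10,50,90,98]))
print(get_obs()['tool_pos'],get_obs()['ee_rot'], proj(s,[get_obs()['tool_pos']]))
E
```

```text
table 0.00018149445141069087
[319.47027027 174.38764479] [ 293  102   55  120 1295] [0.01485341 0.02713771 0.02878981 0.02940435]
[0.61706786 0.28742671 0.2007131 ] [-3.13725743e+00  6.24184650e-04  4.49663029e-01] [[310.74981566 229.69111508]]
```

View pics/d.png

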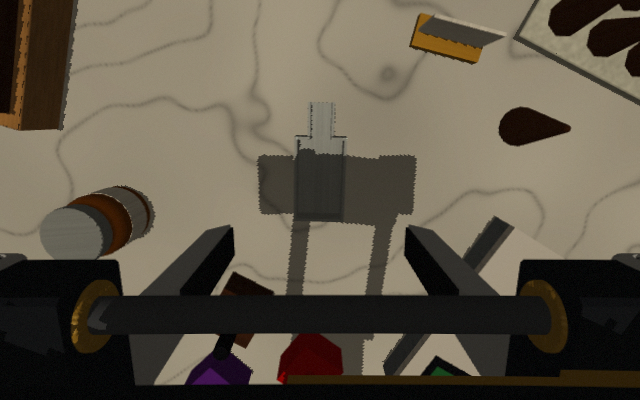

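The pan is upright at rows 102–221, around column 320, with its nose up, meaning along tool +x. I'll fit its pose from the depth of the rim and cross-check it with a second view.

```bash
cat > pan.py <<'E'
from h import *
import pickle,sys
def fitpan(s,c,yaw,zr=.028,zn=.016):
    P=cloud(s); h=P[:,:,2]
    ca,sa=np.cos(yaw),np.sin(yaw)
    d=P[:,:,:2]-np.array(c); x=d[:,:,0]*ca+d[:,:,1]*sa; y=-d[:,:,0]*sa+d[:,:,1]*ca
    m=(abs(h-zr)<.004)&(abs(x)<.06)&(abs(y)<.04)
    r=cv2.minAreaRect((P[m][:,:2]*1000).astype(np.float32)); 
    n=(abs(h-zn)<.005)&(x>.05)&(x<.095)&(abs(y)<.03)
    return np.array(r[0]),r[1],r[2],m.sum(),np.median(h[m]),P[n][:,:2].mean(0)*1000,n.sum(),np.median(h[n])
if __name__=='__main__':
    o=get_obs();print(o['tool_pos'],o['ee_rot'])
    S=pickle.load(open('s0.pkl','rb'));S['wrist']=pickle.load(open('s1.pkl','rb')); S['wr2']=snapshot('wrist')
    for n in S: print(n,fitpan(S[n],(.615,.279),.44))
    # two-view rim: pan corner pixels in wrist, plane-consistent height with depth
    for n in('side','wr2'):
        s=S[n];P=cloud(s);R,t=s['R'],s['t']
        z=.04 
    o=get_obs();print(o['time'],o['tool_pos'],o['ee_rot'])
E
python3 pan.py
```

```text
[0.61706786 0.28742671 0.2007131 ] [-3.13725743e+00  6.24184650e-04  4.49663029e-01]
scene (array([616.23516846, 277.38583374]), (91.86580657958984, 59.755401611328125), 25.28141975402832, np.int64(116), np.float64(0.027728151728903416), array([676.01750396, 304.30737823]), np.int64(36), np.float64(0.015472335012829241))
side (array([614.81378174, 280.97824097]), (92.03986358642578, 57.555702209472656), 23.637882232666016, np.int64(184), np.float64(0.02720381474568978), array([675.40112411, 307.52262142]), np.int64(45), np.float64(0.015250544777767328))
wrist (array([616.28009033, 281.75421143]), (90.67327880859375, 54.503684997558594), 23.175874710083008, np.int64(792), np.float64(0.027989794200533186), array([675.25932879, 307.26129495]), np.int64(204), np.float64(0.01609394710375589))
wr2 (array([616.26031494, 281.54669189]), (90.4126968383789, 54.97520065307617), 24.00507354736328, np.int64(797), np.float64(0.02799471096087125), array([674.52646489, 307.11934288]), np.int64(206), np.float64(0.016113442385958104))
2.25 [0.61519997 0.28385374 0.20038288] [-3.13948415  0.0050447   0.44811956]
```

Pan origin is about (0.616, 0.2815) with yaw about 0.412. The rim heights agree across three views at 28 mm. I'll descend partway and check.

Call:
carry_out([
  [0.01,-0.001,0.035,0,0,0.031],
  [0.01,-0.001,0.075,0,0,0.031],
  [0.01,-0.001,0.115,0,0,0.031],
  [0.01,-0.001,0.14,0,0,0.031],
  [0.01,-0.001,0.146,0,0,0.031],
])

```text
time: 2.75
tool_pos: [0.6199, 0.2824, 0.0543]
ee_rot: [-3.141, 0.009, 0.411]
wrist_force: [-0.3, -0.6, 0.1]
width: 0.0939
finger_force: 0.0
```

```bash
cat > av.py <<'E'
from h import *
from pan import fitpan
p=[];r=[]
for i in range(4):
    s=snapshot('wrist'); o=get_obs();p.append(o['tool_pos']);r.append(o['ee_rot'])
p=np.array(p);print(o['time'],p.mean(0).round(4),p.std(0).round(4));print(np.array(r).round(4))
E
python3 av.py
```

```text
2.95 [0.6228 0.2837 0.0592] [0.0013 0.0006 0.0023]
[[-3.1415e+00  6.7000e-03  4.1110e-01]
 [ 3.1415e+00  2.6000e-03  4.1110e-01]
 [ 3.1413e+00 -1.2000e-03  4.1130e-01]
 [ 3.1412e+00 -3.6000e-03  4.1140e-01]]
```

Call:
carry_out([
  [0,0,0.015,0,0,0],
  [0,0,0.029,0,0,0],
  [0,0,0.04,0,0,0],
  [0,0,0.045,0,0,0],
  [0,0,0.046,0,0,0],
])

```text
time: 3.45
tool_pos: [0.6222, 0.284, 0.0115]
ee_rot: [-3.142, 0.003, 0.412]
wrist_force: [-0.1, -0.7, -0.2]
width: 0.0938
finger_force: 0.0
```

Call:
carry_out([
  [0,0,0,0,0,0],
  [0,0,0,0,0,0],
  [0,0,0,0,0,0],
  [0,0,0,0,0,0],
  [0,0,0,0,0,0],
])

```text
time: 3.95
tool_pos: [0.6234, 0.2845, 0.0138]
ee_rot: [3.141, -0.001, 0.412]
wrist_force: [0.9, 0.3, -0.1]
width: 0.094
finger_force: 0.0
```

Call:
carry_out([
  [0,0,0,0,0,0],
  [0,0,0,0,0,0],
  [0,0,0,0,0,0],
  [0,0,0,0,0,0],
  [0,0,0,0,0,0],
], jaw=0)

```text
time: 4.45
tool_pos: [0.6231, 0.2844, 0.0134]
ee_rot: [3.142, 0.0, 0.412]
wrist_force: [-0.0, 0.3, 0.8]
width: 0.0571
finger_force: 0.0
```

Call:
carry_out([
  [0,0,0,0,0,0],
  [0,0,0,0,0,0],
  [0,0,0,0,0,0],
  [0,0,0,0,0,0],
  [0,0,0,0,0,0],
])

```text
time: 4.95
tool_pos: [0.6232, 0.2844, 0.0134]
ee_rot: [3.141, 0.0, 0.412]
wrist_force: [0.1, 0.1, 0.3]
width: 0.0536
finger_force: 30.0
```

Call:
carry_out([
  [0,0,-0.01,0,0,0],
  [0,0,-0.035,0,0,0],
  [0,0,-0.065,0,0,0],
  [0,0,-0.095,0,0,0],
  [0,0,-0.115,0,0,0],
])

```text
time: 5.45
tool_pos: [0.6239, 0.2847, 0.1318]
ee_rot: [3.141, -0.003, 0.412]
wrist_force: [0.7, 0.1, -1.8]
width: 0.0538
finger_force: 30.0
```

```bash
python3 - <<'E'
from h import *
import pickle
S=pickle.load(open('s0.pkl','rb'))
for n in('side','scene'):
    s=S[n];P=cloud(s);h=P[:,:,2]
    d=P[:,:,:2]-np.array([.538,.012])
    near=(abs(d[:,:,0])<.14)&(abs(d[:,:,1])<.1)
    top=near&(h>.04)&(h<.055)
    r=cv2.minAreaRect((P[top][:,:2]*1000).astype(np.float32)); print(n,r,np.median(h[top]))
    a=np.deg2rad(r[2]-90); c=np.array(r[0])/1000
    x=(P[:,:,0]-c[0])*np.cos(a)+(P[:,:,1]-c[1])*np.sin(a); y=-(P[:,:,0]-c[0])*np.sin(a)+(P[:,:,1]-c[1])*np.cos(a)
    fl=(abs(x)<.1)&(abs(y)<.07)&(h<.0405)&(h>.025); print(fl.sum(),np.median(h[fl]),np.percentile(x[fl],[1,10,50,90,99]),np.percentile(y[fl],[1,10,50,90,99]), np.median(y[fl&(x>.06)]) if (fl&(x>.06)).any() else '')
    hsv=cv2.cvtColor(s['img'],cv2.COLOR_RGB2HSV); g=near&(hsv[:,:,0]>45)&(hsv[:,:,0]<85)&(hsv[:,:,1]>90); print('disp',x[g].mean(),y[g].mean())
E
python3 av.py
```

```text
side ((538.494384765625, 13.569847106933594), (164.24740600585938, 234.0546875), 83.9519271850586) 0.046046939166256795
530 0.03628134017904244 [-0.02155705 -0.01191632  0.03000076  0.07798314  0.09701688] [-0.03287799 -0.02677635 -0.00542608  0.01553242  0.02149711] -0.005206794219276504
disp -0.07559120144361857 0.01980670169750784
scene ((538.845703125, 9.903244018554688), (160.51004028320312, 236.11277770996094), 84.03653717041016) 0.04602760332325062
386 0.03635565888860215 [-0.03175496 -0.02502037  0.02056329  0.07229402  0.08610034] [-0.02717121 -0.02060085  0.00151887  0.02249014  0.02908829] 0.0015907514438226076
disp -0.0755587128660502 0.020307187495234445
5.65 [0.6245 0.2849 0.1322] [0.001  0.0004 0.0028]
[[ 3.1409e+00 -9.6000e-03  4.1190e-01]
 [ 3.1409e+00 -8.9000e-03  4.1190e-01]
 [ 3.1412e+00 -4.4000e-03  4.1190e-01]
 [ 3.1415e+00 -2.0000e-04  4.1180e-01]]
```

Call:
carry_out([
  [-0.02,0.015,-0.004,0,0,0.08],
  [-0.05,0.037,-0.01,0,0,0.2],
  [-0.085,0.063,-0.015,0,0,0.33],
  [-0.118,0.088,-0.02,0,0,0.44],
  [-0.14,0.104,-0.02,0,0,0.517],
])

```text
time: 6.15
tool_pos: [0.5342, 0.1309, 0.1466]
ee_rot: [3.14, 0.003, -0.11]
wrist_force: [0.3, 0.5, -1.5]
width: 0.0538
finger_force: 30.0
```

Call:
carry_out([
  [0,0,0,0,0,0],
  [0,0,0,0,0,0],
  [0,0,0,0,0,0],
  [0,0,0,0,0,0],
  [0,0,0,0,0,0],
])

```text
time: 6.65
tool_pos: [0.5366, 0.1338, 0.1478]
ee_rot: [3.141, 0.001, -0.104]
wrist_force: [-0.8, -0.0, -0.7]
width: 0.0541
finger_force: 30.0
```

```bash
cat > sc.py <<'E'
from h import *
import pickle
def pocket(s,verbose=1):
    P=cloud(s);h=P[:,:,2]; a=-.105;c=np.array([.5387,.0117])
    x=(P[:,:,0]-c[0])*np.cos(a)+(P[:,:,1]-c[1])*np.sin(a); y=-(P[:,:,0]-c[0])*np.sin(a)+(P[:,:,1]-c[1])*np.cos(a)
    fl=((x>-.05)&(x<.11)&(abs(y)<.045)&(h<.0405)&(h>.025))
    k,L,st,ce=cv2.connectedComponentsWithStats(fl.astype(np.uint8)); i=1+np.argmax(st[1:,4]); fl=L==i
    tp=(abs(x)<.11)&(abs(y)<.075)&(abs(h-.045)<.004)
    print('floor',fl.sum(),np.median(h[fl]),'top',np.median(h[tp]))
    print('x',np.percentile(x[fl],[.5,2,98,99.5]).round(4),'y',np.percentile(y[fl],[.5,2,98,99.5]).round(4))
    for lo in np.arange(-.03,.1,.012):
        q=fl&(x>=lo)&(x<lo+.012)
        if q.sum()>20: print(round(lo+.006,3),q.sum(),np.percentile(y[q],[1,99]).round(4))
    q=fl; 
    return fl
E
python3 - <<'E'
from sc import *
s=snapshot('wrist');pickle.dump(s,open('s2.pkl','wb'));save('e',s['img']); pocket(s)
o=get_obs();print(o['tool_pos'],o['ee_rot'])
E
```

```text
floor 9633 0.03547147136087164 top 0.045238726716784916
x [-0.0279 -0.0265  0.0981  0.1009] y [-0.0278 -0.0274  0.0261  0.0272]
-0.024 805 [-0.027   0.0271]
-0.012 921 [-0.0275  0.0269]
0.0 909 [-0.0278  0.0268]
0.012 976 [-0.0278  0.027 ]
0.024 1004 [-0.0278  0.0269]
0.036 1020 [-0.0277  0.027 ]
0.048 1048 [-0.0277  0.0268]
0.06 1085 [-0.0275  0.0269]
0.072 609 [-0.0233  0.0139]
0.084 631 [-0.0148  0.014 ]
0.096 625 [-0.0147  0.014 ]
[0.53664296 0.13375293 0.14801826] [ 3.14144141e+00  6.23002830e-04 -1.03966009e-01]
```

View pics/e.png

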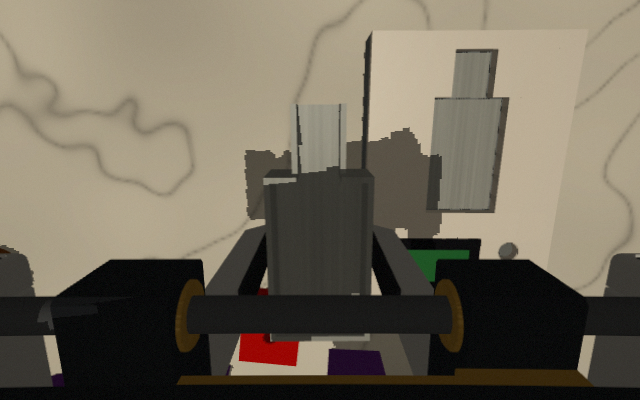

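The pocket is fully in view: wide part at (429–508, 97–212), narrow part at (453–497, 49–97), and the button at (508,251). Next I'll work out the pan's pose in the hand and the pocket's yaw.

```bash
python3 - <<'E'
from sc import *
s=pickle.load(open('s2.pkl','rb'));P=cloud(s);h=P[:,:,2];fl=pocket(s)
cam_=-s['R'].T@s['t'];a=-.105;c=np.array([.5387,.0117]);Rm=np.array([[np.cos(a),np.sin(a)],[-np.sin(a),np.cos(a)]])
print('cam in scale',Rm@(cam_[:2]-c),cam_[2])
xy=(P[:,:,:2]-c)@Rm.T;x=xy[:,:,0];y=xy[:,:,1]
for (lo,hi) in((-.024,.062),(.07,.098)):
    E=[];F=[];X=[]
    for b in np.arange(lo,hi,.004):
        q=fl&(x>=b)&(x<b+.004)
        if q.sum()>30: X.append(b+.002);E.append(np.percentile(y[q],1));F.append(np.percentile(y[q],99))
    print(lo,np.polyfit(X,E,1),np.polyfit(X,F,1),np.median(E),np.median(F))
# scale outer edges top
tp=(abs(x)<.125)&(abs(y)<.09)&(abs(h-.0452)<.002)
print('top y max',np.percentile(y[tp],[.3,99.7]),np.percentile(x[tp],[.3,99.7]))
X=[];E=[]
for b in np.arange(-.0,.1,.005):
    q=tp&(x>=b)&(x<b+.005);X.append(b);E.append(y[q].max())
print('side line',np.polyfit(X,E,1))
# pan in hand in tool frame
o=get_obs();T=o['tool_pos'];ps=o['ee_rot'][2]
d=P-T;tx=d[:,:,0]*np.cos(ps)+d[:,:,1]*np.sin(ps);ty=d[:,:,0]*np.sin(ps)-d[:,:,1]*np.cos(ps);tz=d[:,:,2]
m=(abs(tx)<.1)&(abs(ty)<.04)&(abs(tz)<.03)
rim=m&(tz>.010)&(tx>-.0)&(tx<.05);print('rim z',np.median(tz[rim]),'front x',np.percentile(tx[rim],[50,98,99.5]),'y',np.percentile(ty[rim],[1,99]))
ns=m&(tx>.042);print('nose x end',np.percentile(tx[ns],[98,99.5]),'y',np.percentile(ty[ns],[1,99]),'z',np.percentile(tz[ns],[2,50,98]))
fl2=m&(tz<0)&(abs(ty)<.01)&(tx>-.05)&(tx<.08)
q=np.c_[tx[fl2],ty[fl2],np.ones(fl2.sum())];print('floor plane',np.linalg.lstsq(q,tz[fl2],rcond=None)[0],fl2.sum(),tx[fl2].min(),tx[fl2].max())
E
```

```text
floor 9633 0.03547147136087164 top 0.045238726716784916
x [-0.0279 -0.0265  0.0981  0.1009] y [-0.0278 -0.0274  0.0261  0.0272]
-0.024 805 [-0.027   0.0271]
-0.012 921 [-0.0275  0.0269]
0.0 909 [-0.0278  0.0268]
0.012 976 [-0.0278  0.027 ]
0.024 1004 [-0.0278  0.0269]
0.036 1020 [-0.0277  0.027 ]
0.048 1048 [-0.0277  0.0268]
0.06 1085 [-0.0275  0.0269]
0.072 609 [-0.0233  0.0139]
0.084 631 [-0.0148  0.014 ]
0.096 625 [-0.0147  0.014 ]
cam in scale [0.05111179 0.12153323] 0.32717582948952406
-0.024 [-0.00239712 -0.02760399] [0.00202785 0.0268366 ] -0.02769990265395192 0.026848135916470933
0.07 [ 0.00759223 -0.01546146] [-0.00360873  0.01422813] -0.014808469511898166 0.013914051340998709
top y max [-0.07799802  0.08109418] [-0.09276773  0.11366809]
side line [0.01651971 0.08038391]
rim z 0.014810600273453711 front x [0.01161846 0.03770884 0.03788365] y [-0.03805774  0.03772579]
nose x end [0.07206324 0.07254883] y [-0.01449462  0.01331429] z [-0.0116727  -0.01008267  0.00340653]
floor plane [-0.00065836  0.00313994 -0.01038143] 6684 -0.03878861883725802 0.07264022092668514
```

Call:
carry_out([
  [0.006,0.018,0.005,0,0,0],
  [0.015,0.045,0.02,0,0,0],
  [0.026,0.077,0.04,0,0,0],
  [0.036,0.106,0.055,0,0,0],
  [0.041,0.121,0.066,0,0,0],
])

```text
time: 7.2
tool_pos: [0.5646, 0.0066, 0.081]
ee_rot: [3.141, 0.001, -0.107]
wrist_force: [-0.0, 0.3, -1.8]
width: 0.0535
finger_force: 30.0
```

Call:
carry_out([
  [0,0,0,0,0,0],
  [0,0,0,0,0,0],
  [0,0,0,0,0,0],
  [0,0,0,0,0,0],
  [0,0,0,0,0,0],
])

```text
time: 7.7
tool_pos: [0.5649, 0.0094, 0.0834]
ee_rot: [-3.141, -0.002, -0.104]
wrist_force: [0.1, -0.3, -2.5]
width: 0.0536
finger_force: 30.0
```

```bash
cat > hov.py <<'E'
from sc import *
s=snapshot('wrist');o=get_obs();pickle.dump((s,o),open('s3.pkl','wb'));save('f%d'%int(o['time']*100),s['img'])
P=cloud(s);T=o['tool_pos'];ps=o['ee_rot'][2];print(o['time'],T,o['ee_rot'])
d=P-T;tx=d[:,:,0]*np.cos(ps)+d[:,:,1]*np.sin(ps);ty=d[:,:,0]*np.sin(ps)-d[:,:,1]*np.cos(ps);tz=d[:,:,2];h=P[:,:,2]
m=(tx>.042)&(tx<.085)&(abs(ty)<.025)&(tz>-.0135)&(tz<.006)
print('nose end',np.percentile(tx[m],[98,99.5]),'y',np.percentile(ty[m],[1,99]))
f=(tx>.04)&(tx<.11)&(abs(ty)<.035)&(h<.0405)&(h>.03)
if f.sum()>20: print('pocket end x',np.percentile(tx[f],[50,98,99.5]),f.sum(),'y',np.percentile(ty[f],[1,99]))
# top boundary of pocket from the scale top
c=-s['R'].T@s['t'];e=c-T;print('cam tool',e[0]*np.cos(ps)+e[1]*np.sin(ps),e[0]*np.sin(ps)-e[1]*np.cos(ps),c[2])
E
python3 hov.py
```

```text
7.75 [0.56481803 0.00921382 0.08321167] [-3.14152781e+00 -1.28107336e-03 -1.03974359e-01]
nose end [0.07217079 0.07265624] y [-0.01459697  0.01320367]
pocket end x [0.0747084  0.07478695 0.07481969] 80 y [-0.01692123  0.0127338 ]
cam tool 0.06560641381694296 -0.0003679464348080334 0.2628202052591253
```

Call:
carry_out([
  [0,0,0.004,0,0,0],
  [0,0,0.009,0,0,0],
  [0,0,0.014,0,0,0],
  [0,0,0.018,0,0,0],
  [0,0,0.021,0,0,0],
])

```text
time: 8.25
tool_pos: [0.5642, 0.0084, 0.0606]
ee_rot: [3.141, 0.001, -0.105]
wrist_force: [1.1, -0.3, -1.8]
width: 0.0535
finger_force: 30.0
```

Call:
carry_out([
  [0,0,0.001,0,0,0],
  [0,0,0.002,0,0,0],
  [0,0,0.003,0,0,0],
  [0,0,0.004,0,0,0],
  [0,0,0.005,0,0,0],
])

```text
time: 8.75
tool_pos: [0.565, 0.0083, 0.0581]
ee_rot: [3.141, -0.001, -0.105]
wrist_force: [-2.9, 0.9, 7.9]
width: 0.0536
finger_force: 30.0
```

Call:
carry_out([
  [0,0,0.001,0,0,0],
  [0,0,0.002,0,0,0],
  [0,0,0.003,0,0,0],
  [0,0,0.004,0,0,0],
  [0,0,0.005,0,0,0],
])

```text
time: 9.25
tool_pos: [0.5645, 0.0091, 0.0511]
ee_rot: [-3.14, 0.0, -0.105]
wrist_force: [0.8, 3.5, -0.4]
width: 0.0535
finger_force: 30.0
```

Call:
carry_out([
  [0,-0.0004,0,0,0,0],
  [0,-0.0007,0.0005,0,0,0],
  [0,-0.0007,0.001,0,0,0],
  [0,-0.0007,0.0015,0,0,0],
  [0,-0.0007,0.002,0,0,0],
])

```text
time: 9.75
tool_pos: [0.5645, 0.0091, 0.0494]
ee_rot: [3.142, 0.0, -0.105]
wrist_force: [-0.4, 2.5, -1.4]
width: 0.0537
finger_force: 30.0
```

Call:
carry_out([
  [0,0,0.0005,0,0,0],
  [0,0,0.001,0,0,0],
  [0,0,0.0015,0,0,0],
  [0,0,0.002,0,0,0],
  [0,0,0.002,0,0,0],
])

```text
time: 10.25
tool_pos: [0.5646, 0.0091, 0.0483]
ee_rot: [3.142, -0.0, -0.105]
wrist_force: [-2.9, 2.5, 6.0]
width: 0.0542
finger_force: 30.0
```

Call:
carry_out([
  [0,-0.0004,0,0,0,0],
  [0,-0.0004,0,0,0,0],
  [0,-0.0004,0,0,0,0],
  [0,-0.0004,0,0,0,0],
  [0,-0.0004,0,0,0,0],
])

```text
time: 10.75
tool_pos: [0.5646, 0.0091, 0.0484]
ee_rot: [3.141, -0.0, -0.105]
wrist_force: [-3.3, 1.5, 5.5]
width: 0.0535
finger_force: 30.0
```

Call:
carry_out([
  [0,0,0,0,0,0],
  [0,0,0,0,0,0],
  [0,0,0,0,0,0],
  [0,0,0,0,0,0],
  [0,0,0,0,0,0],
], jaw=0.8)

```text
time: 11.25
tool_pos: [0.5646, 0.0093, 0.0472]
ee_rot: [3.141, 0.0, -0.105]
wrist_force: [-0.2, -0.7, -0.2]
width: 0.0754
finger_force: 0.0
```

Call:
carry_out([
  [0,0,-0.01,0,0,0],
  [0,0,-0.03,0,0,0],
  [0,0,-0.06,0,0,0],
  [0,0,-0.1,0,0,0],
  [0,0,-0.13,0,0,0],
])

```text
time: 11.75
tool_pos: [0.5653, 0.0095, 0.1809]
ee_rot: [3.141, -0.003, -0.105]
wrist_force: [0.6, 0.3, -0.1]
width: 0.075
finger_force: 0.0
```

```bash
python3 - <<'E'
from sc import *
s=snapshot('wrist');o=get_obs();pickle.dump(s,open('s4.pkl','wb'));print(o['time'],o['tool_pos'],o['ee_rot'],o['wrist_force'])
save('g',s['img'])
P=cloud(s);h=P[:,:,2];a=-.105;c=np.array([.5575,.0109]);d=P[:,:,:2]-c
x=d[:,:,0]*np.cos(a)+d[:,:,1]*np.sin(a);y=-d[:,:,0]*np.sin(a)+d[:,:,1]*np.cos(a)
rim=(abs(x)<.055)&(abs(y)<.035)&(h>.056)
r=cv2.minAreaRect((P[rim][:,:2]*1000).astype(np.float32));print(r)
for nm,q in(('left',rim&(y>.022)),('right',rim&(y<-.022)),('back',rim&(x<-.04)),('front',rim&(x>.04))): print(nm,q.sum(),np.median(h[q]))
f=(abs(x)<.035)&(abs(y)<.02)&(h>.03)&(h<.05);A=np.c_[x[f],y[f],np.ones(f.sum())];print(np.linalg.lstsq(A,h[f],rcond=None)[0],f.sum())
for n in('scene','side'):
    pass
E
```

```text
11.8 [0.56798862 0.00924999 0.18693   ] [-3.14150996 -0.01349648 -0.10512872] [ 1.09016454 -0.57544551  3.3717308 ]
((557.3684692382812, 10.979217529296875), (69.99190521240234, 90.57148742675781), 83.85682678222656)
left 3930 0.2959089927759934
right 4616 0.29626279188674864
back 349 0.06260310085127307
front 167 0.06286292059912357
[-3.10734815e-05 -1.67037342e-03  3.81188449e-02] 2933
```

View pics/g.png

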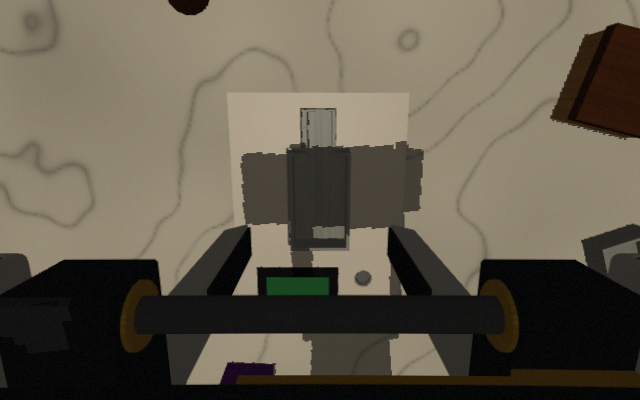

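The pan is home. Its rim is at 62.7 mm, its floor is level at 38.1 mm, and the outline is centred. The button is visible at (362,278). I'll measure the button and move over the holder.

Call:
carry_out([
  [-0.012,-0.022,-0.005,0,0,0],
  [-0.032,-0.055,-0.01,0,0,0],
  [-0.055,-0.094,-0.015,0,0,0],
  [-0.078,-0.133,-0.02,0,0,0],
  [-0.1,-0.172,-0.02,0,0,0],
], jaw=1)

```text
time: 12.3
tool_pos: [0.4829, 0.1925, 0.1989]
ee_rot: [-3.141, -0.003, -0.106]
wrist_force: [-0.1, 0.1, 0.2]
width: 0.0945
finger_force: 0.0
```

Call:
carry_out([
  [-0.02,-0.038,0,0,0,0],
  [-0.038,-0.068,0,0,0,0],
  [-0.05,-0.088,0,0,0,0],
  [-0.057,-0.1,0,0,0,0],
  [-0.0588,-0.104,0,0,0,0],
])

```text
time: 12.8
tool_pos: [0.4353, 0.3016, 0.1977]
ee_rot: [-3.142, -0.0, -0.103]
wrist_force: [-0.1, 0.1, -0.6]
width: 0.0938
finger_force: 0.0
```

Call:
carry_out([
  [0,0,0,0,0,0],
  [0,0,0,0,0,0],
  [0,0,0,0,0,0],
  [0,0,0,0,0,0],
  [0,0,0,0,0,0],
])

```text
time: 13.3
tool_pos: [0.4361, 0.3001, 0.1974]
ee_rot: [3.141, -0.0, -0.106]
wrist_force: [0.2, -0.5, 0.5]
width: 0.0939
finger_force: 0.0
```

```bash
python3 - <<'E'
from sc import *
s=pickle.load(open('s4.pkl','rb')),pickle.load(open('s2.pkl','rb'))
for q in s:
    P=cloud(q);h=P[:,:,2];c=np.array([.5387,.0117]);a=-.105;d=P[:,:,:2]-c
    x=d[:,:,0]*np.cos(a)+d[:,:,1]*np.sin(a);y=-d[:,:,0]*np.sin(a)+d[:,:,1]*np.cos(a)
    m=(abs(x+.062)<.015)&(abs(y+.045)<.015)&(h<.048)
    b=m&(h<.043); print('btn depth',b.sum(),P[b].mean(0) if b.any() else'', x[b].mean(),y[b].mean(),np.median(h[b]) if b.any() else '')
    g=cv2.cvtColor(q['img'],cv2.COLOR_RGB2GRAY); vals=g[m]
    if m.sum()>20:
        t=(np.percentile(vals,5)+np.percentile(vals,95))/2; dk=m&(g<t); v,u=np.nonzero(dk); pz=onplane(q,[[u.mean(),v.mean()]],.0425);print('dark px',dk.sum(),u.mean(),v.mean(),pz)
s=snapshot('wrist');o=get_obs();pickle.dump(s,open('s5.pkl','wb'));save('i',s['img']);print(o['time'],o['tool_pos'],o['ee_rot'])
P=cloud(s);h=P[:,:,2];n=(abs(P[:,:,0]-.437)<.045)&(abs(P[:,:,1]-.3)<.045)
for lo,hi in((.04,.044),(.0445,.05),(.095,.106)):
    m=n&(h>lo)&(h<hi)
    if m.sum()>5: print(lo,m.sum(),cv2.minAreaRect((P[m][:,:2]*1000).astype(np.float32)),P[m].mean(0),np.median(h[m]))
print(proj(s,[[.437,.3,.1]]))
E
```

```text
btn depth 176 [ 0.46995989 -0.02543498  0.03957283] -0.06446951762844307 -0.044134920706800716 0.03997031594795969
dark px 202 362.6287128712871 277.95544554455444 [[ 0.4706624  -0.02452639  0.0425    ]]
btn depth 232 [ 0.46976463 -0.02646793  0.03978702] -0.06455544221001 -0.045182642698723616 0.040081350415431066
dark px 287 508.01393728222996 251.90243902439025 [[ 0.46989925 -0.02592104  0.0425    ]]
13.35 [0.43600874 0.3002501  0.19743268] [ 3.14148862e+00 -7.08884829e-05 -1.06047537e-01]
0.04 2323 ((437.4775390625, 300.8930969238281), (54.94021987915039, 55.6065559387207), 85.68167877197266) [0.4395136  0.30072633 0.04208999] 0.04209216319601927
0.0445 255 ((440.559814453125, 300.8866271972656), (32.70390319824219, 24.023075103759766), 78.66249084472656) [0.4418307  0.30030849 0.04608345] 0.046036961150130784
0.095 278 ((438.0594787597656, 300.7022399902344), (15.159513473510742, 15.068028450012207), 81.00636291503906) [0.43830841 0.30073994 0.09972155] 0.09980584901369646
[[318.98638256 197.91816033]]
```

View pics/i.png

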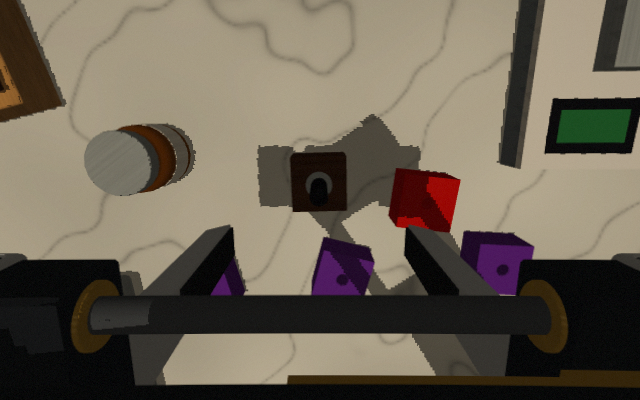

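The brown block with the stylus is at (318,185). The handle top is at (0.438, 0.3007, 0.100), and the button is at (0.470, −0.0258, 0.040). I'll descend, grip and draw the stylus.

Call:
carry_out([
  [0.002,-0.0007,0.02,0,0,0],
  [0.002,-0.0007,0.055,0,0,0],
  [0.002,-0.0007,0.09,0,0,0],
  [0.002,-0.0007,0.12,0,0,0],
  [0.002,-0.0007,0.134,0,0,0],
])

```text
time: 13.85
tool_pos: [0.436, 0.3, 0.0601]
ee_rot: [3.138, 0.005, -0.105]
wrist_force: [-0.2, 0.5, -0.3]
width: 0.0939
finger_force: 0.0
```

Call:
carry_out([
  [0,0,0.003,0,0,0],
  [0,0,0.006,0,0,0],
  [0,0,0.007,0,0,0],
  [0,0,0.007,0,0,0],
  [0,0,0.007,0,0,0],
])

```text
time: 14.35
tool_pos: [0.4385, 0.3016, 0.0577]
ee_rot: [-3.14, -0.002, -0.105]
wrist_force: [-0.0, 0.0, -0.2]
width: 0.094
finger_force: 0.0
```

Call:
carry_out([
  [0,0,0,0,0,0],
  [0,0,0,0,0,0],
  [0,0,0,0,0,0],
  [0,0,0,0,0,0],
  [0,0,0,0,0,0],
], jaw=0)

```text
time: 14.85
tool_pos: [0.4378, 0.3011, 0.0564]
ee_rot: [3.141, 0.0, -0.105]
wrist_force: [-0.5, 0.2, -0.1]
width: 0.0574
finger_force: 0.0
```

Call:
carry_out([
  [0,0,0,0,0,0],
  [0,0,0,0,0,0],
  [0,0,0,0,0,0],
  [0,0,0,0,0,0],
  [0,0,0,0,0,0],
])

```text
time: 15.35
tool_pos: [0.4378, 0.3011, 0.0564]
ee_rot: [3.142, -0.0, -0.105]
wrist_force: [0.5, 0.6, -0.4]
width: 0.0172
finger_force: 0.1
```

Call:
carry_out([
  [0,0,0,0,0,0],
  [0,0,0,0,0,0],
  [0,0,0,0,0,0],
  [0,0,0,0,0,0],
  [0,0,0,0,0,0],
])

```text
time: 15.85
tool_pos: [0.4378, 0.3011, 0.0564]
ee_rot: [3.141, 0.0, -0.105]
wrist_force: [-0.8, 0.7, -0.7]
width: 0.0153
finger_force: 30.0
```

Call:
carry_out([
  [0,0,-0.007,0,0,0],
  [0,0,-0.024,0,0,0],
  [0,0,-0.05,0,0,0],
  [0,0,-0.078,0,0,0],
  [0,0,-0.1,0,0,0],
])

```text
time: 16.35
tool_pos: [0.4382, 0.3014, 0.1587]
ee_rot: [-3.14, -0.002, -0.105]
wrist_force: [0.3, -0.2, 0.1]
width: 0.0153
finger_force: 30.0
```

Call:
carry_out([
  [0.004,0.02,0,0,0,0],
  [0.012,0.057,0,0,0,0],
  [0.02,0.097,0,0,0,0],
  [0.028,0.137,0,0,0,0],
  [0.036,0.177,0,0,0,0],
])

```text
time: 16.85
tool_pos: [0.455, 0.12, 0.1571]
ee_rot: [-3.141, -0.001, -0.105]
wrist_force: [-0.2, -0.4, -0.1]
width: 0.0155
finger_force: 30.0
```

Call:
carry_out([
  [0.009,0.04,0,0,0,0],
  [0.017,0.08,0,0,0,0],
  [0.024,0.115,0,0,0,0],
  [0.029,0.138,0,0,0,0],
  [0.0303,0.1447,0,0,0,0],
])

```text
time: 17.35
tool_pos: [0.4702, -0.0278, 0.157]
ee_rot: [3.141, -0.001, -0.109]
wrist_force: [-0.0, 0.5, -0.6]
width: 0.0152
finger_force: 30.0
```

Call:
carry_out([
  [0,0,0.01,0,0,0],
  [0,0,0.025,0,0,0],
  [0,0,0.035,0,0,0],
  [0,0,0.04,0,0,0],
  [0,0,0.04,0,0,0],
])

```text
time: 17.85
tool_pos: [0.4692, -0.0247, 0.1153]
ee_rot: [-3.141, 0.002, -0.104]
wrist_force: [-1.0, -0.3, -0.2]
width: 0.0152
finger_force: 30.0
```

```bash
python3 - <<'E'
from sc import *
P_=[];
for i in range(3): s=snapshot('wrist')
o=get_obs();pickle.dump((s,o),open('s6.pkl','wb'));print(o['time'],o['tool_pos'],o['ee_rot'])
T=o['tool_pos'];ps=o['ee_rot'][2];P=cloud(s);d=P-T
tx=d[:,:,0]*np.cos(ps)+d[:,:,1]*np.sin(ps);ty=d[:,:,0]*np.sin(ps)-d[:,:,1]*np.cos(ps);tz=d[:,:,2]
m=(abs(tx)<.03)&(abs(ty)<.03)&(tz<-.004)&(tz>-.06)
for lo in np.arange(-.06,.0,.006):
    q=m&(tz>=lo)&(tz<lo+.006)
    if q.sum()>5: print(round(lo,3),q.sum(),np.percentile(tx[q],[2,50,98]).round(4),np.percentile(ty[q],[2,50,98]).round(4))
h=P[:,:,2]
b=(abs(P[:,:,0]-.47)<.014)&(abs(P[:,:,1]+.0258)<.014)&(h<.043)&(h>.03);print('btn',b.sum(),P[b].mean(0) if b.any() else '')
save('j',cv2.resize(s['img'][130:290,220:420],None,fx=3.5,fy=3.5))
E
```

```text
18.0 [ 0.47036944 -0.02540727  0.11705808] [ 3.14151387e+00 -1.12625577e-03 -1.04542111e-01]
-0.018 51 [0.0003 0.0108 0.0126] [-0.0113 -0.0008  0.0103]
-0.012 434 [0.0021 0.0078 0.0122] [-0.0102 -0.0008  0.0096]
-0.006 31 [0.0022 0.0065 0.0077] [-0.0078 -0.0008  0.0062]
btn 291 [ 0.47141769 -0.02391926  0.03882043]
```

View pics/j.png

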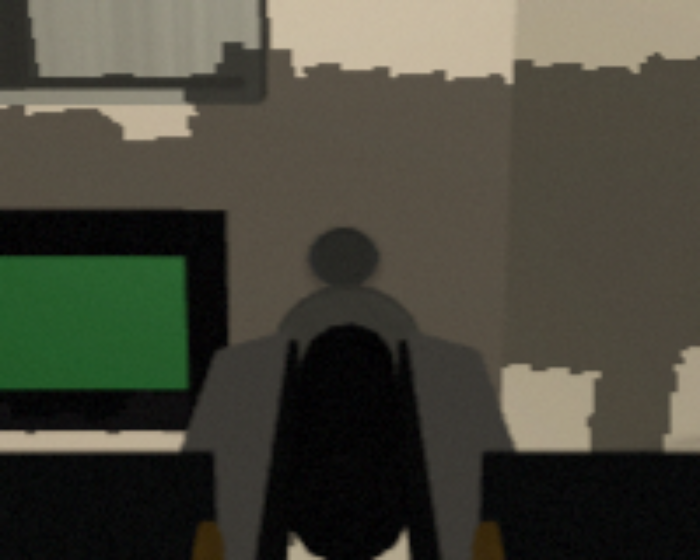

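The view looks down along the stylus. The collar centre is at about (348,345) and the button hole at (343,257) in the crop. The stylus axis is within about 1.4 mm of the button's centre, well inside the 4 mm clearance, so I'll press.

Call:
carry_out([
  [0.0006,-0.0003,0.006,0,0,0],
  [0.0006,-0.0003,0.014,0,0,0],
  [0.0006,-0.0003,0.02,0,0,0],
  [0.0006,-0.0003,0.024,0,0,0],
  [0.0006,-0.0003,0.026,0,0,0],
])

```text
time: 18.5
tool_pos: [0.4701, -0.0255, 0.0896]
ee_rot: [3.142, 0.001, -0.105]
wrist_force: [-1.0, 0.2, -0.4]
width: 0.0156
finger_force: 30.0
```

Call:
carry_out([
  [0,0,0.001,0,0,0],
  [0,0,0.002,0,0,0],
  [0,0,0.003,0,0,0],
  [0,0,0.004,0,0,0],
  [0,0,0.005,0,0,0],
])

```text
time: 19.0
tool_pos: [0.4708, -0.0256, 0.0859]
ee_rot: [3.141, -0.001, -0.105]
wrist_force: [-1.0, -0.6, 3.0]
width: 0.0153
finger_force: 30.0
```

Call:
carry_out([
  [0,0,0.0005,0,0,0],
  [0,0,0.001,0,0,0],
  [0,0,0.001,0,0,0],
  [0,0,0.001,0,0,0],
  [0,0,0.001,0,0,0],
])

```text
time: 19.5
tool_pos: [0.4708, -0.0255, 0.0847]
ee_rot: [3.141, -0.001, -0.105]
wrist_force: [-0.6, -0.4, 3.8]
width: 0.0155
finger_force: 30.0
```

Call:
carry_out([
  [0,0,0.0005,0,0,0],
  [0,0,0.001,0,0,0],
  [0,0,0.0015,0,0,0],
  [0,0,0.002,0,0,0],
  [0,0,0.002,0,0,0],
])

```text
time: 20.0
tool_pos: [0.471, -0.0256, 0.0841]
ee_rot: [3.141, -0.001, -0.105]
wrist_force: [-3.2, 0.9, 9.2]
width: 0.0156
finger_force: 30.0
```

Call:
carry_out([
  [0,0,0,0,0,0],
  [0,0,0,0,0,0],
  [0,0,0,0,0,0],
  [0,0,0,0,0,0],
  [0,0,0,0,0,0],
])

```text
time: 20.5
tool_pos: [0.471, -0.0256, 0.0841]
ee_rot: [3.141, -0.001, -0.105]
wrist_force: [-3.3, 0.4, 9.7]
width: 0.0153
finger_force: 30.0
```

The button bottomed out at 9.5 N, with the tip within about 0.3 mm of the expected depth. I'll lift and return to the holder.

Call:
carry_out([
  [0,0,-0.006,0,0,0],
  [0,0,-0.02,0,0,0],
  [0,0,-0.04,0,0,0],
  [0,0,-0.06,0,0,0],
  [0,0,-0.074,0,0,0],
])

```text
time: 21.0
tool_pos: [0.4709, -0.0255, 0.158]
ee_rot: [3.142, -0.001, -0.105]
wrist_force: [0.1, 0.0, -0.7]
width: 0.0156
finger_force: 30.0
```

Call:
carry_out([
  [-0.004,-0.02,0,0,0,0],
  [-0.012,-0.057,0,0,0,0],
  [-0.02,-0.097,0,0,0,0],
  [-0.028,-0.137,0,0,0,0],
  [-0.036,-0.177,0,0,0,0],
])

```text
time: 21.5
tool_pos: [0.4528, 0.1557, 0.1564]
ee_rot: [3.141, 0.0, -0.106]
wrist_force: [0.8, 0.4, -0.8]
width: 0.0153
finger_force: 30.0
```

Call:
carry_out([
  [-0.009,-0.04,0,0,0,0],
  [-0.017,-0.08,0,0,0,0],
  [-0.024,-0.115,0,0,0,0],
  [-0.029,-0.138,0,0,0,0],
  [-0.0309,-0.1444,0,0,0,0],
])

```text
time: 22.0
tool_pos: [0.437, 0.3032, 0.156]
ee_rot: [3.141, 0.001, -0.102]
wrist_force: [-0.1, 0.1, -0.6]
width: 0.0154
finger_force: 30.0
```

Call:
carry_out([
  [0,0,0.01,0,0,0],
  [0,0,0.025,0,0,0],
  [0,0,0.038,0,0,0],
  [0,0,0.044,0,0,0],
  [0,0,0.046,0,0,0],
])

```text
time: 22.5
tool_pos: [0.4371, 0.2999, 0.1086]
ee_rot: [3.14, 0.002, -0.107]
wrist_force: [1.1, -0.4, -0.2]
width: 0.0155
finger_force: 30.0
```

Call:
carry_out([
  [0,0,0,0,0,0],
  [0,0,0,0,0,0],
  [0,0,0,0,0,0],
  [0,0,0,0,0,0],
  [0,0,0,0,0,0],
])

```text
time: 23.0
tool_pos: [0.438, 0.3013, 0.1108]
ee_rot: [-3.141, -0.001, -0.105]
wrist_force: [-0.1, 0.9, 0.2]
width: 0.0158
finger_force: 30.0
```

```bash
python3 - <<'E'
from sc import *
s=snapshot('wrist');o=get_obs();pickle.dump((s,o),open('s7.pkl','wb'));print(o['time'],o['tool_pos'],o['ee_rot'],o['wrist_force'])
P=cloud(s);h=P[:,:,2];T=o['tool_pos']
m=(abs(P[:,:,0]-.4375)<.04)&(abs(P[:,:,1]-.301)<.04)&(h>.039)&(h<.044);v,u=np.nonzero(m);print('block',m.sum(),cv2.minAreaRect((P[m][:,:2]*1000).astype(np.float32)))
c=(abs(P[:,:,0]-T[0])<.02)&(abs(P[:,:,1]-T[1])<.02)&(h-T[2]<-.002)&(h-T[2]>-.02);print('collar',c.sum(),np.percentile(P[c],[2,98],axis=0),np.percentile(h[c]-T[2],[5,50,95]))
E
```

```text
23.05 [0.43793527 0.30125935 0.11072492] [-3.14138141e+00 -4.94165910e-04 -1.05123110e-01] [ 0.30327626 -0.49985382 -1.06177275]
block 3440 ((443.1738586425781, 300.6148681640625), (54.917869567871094, 44.637420654296875), 85.06926727294922)
collar 532 [[0.44028221 0.29090932 0.09678216]
 [0.45078587 0.31092046 0.1072684 ]] [-0.01273055 -0.01016854 -0.00450068]
```

Call:
carry_out([
  [0,0,0.005,0,0,0],
  [0,0,0.012,0,0,0],
  [0,0,0.018,0,0,0],
  [0,0,0.021,0,0,0],
  [0,0,0.024,0,0,0],
])

```text
time: 23.55
tool_pos: [0.4376, 0.301, 0.0857]
ee_rot: [3.141, 0.001, -0.105]
wrist_force: [0.1, 0.1, -0.1]
width: 0.0155
finger_force: 30.0
```

Call:
carry_out([
  [0,0,0.004,0,0,0],
  [0,0,0.01,0,0,0],
  [0,0,0.016,0,0,0],
  [0,0,0.021,0,0,0],
  [0,0,0.024,0,0,0],
])

```text
time: 24.05
tool_pos: [0.4375, 0.301, 0.0616]
ee_rot: [3.141, 0.001, -0.105]
wrist_force: [0.7, -0.3, -0.5]
width: 0.0154
finger_force: 30.0
```

Call:
carry_out([
  [0,0,0.0015,0,0,0],
  [0,0,0.003,0,0,0],
  [0,0,0.0045,0,0,0],
  [0,0,0.006,0,0,0],
  [0,0,0.0065,0,0,0],
])

```text
time: 24.55
tool_pos: [0.438, 0.3013, 0.0564]
ee_rot: [-3.141, -0.001, -0.105]
wrist_force: [-0.9, -0.6, 3.1]
width: 0.0155
finger_force: 30.0
```

Call:
carry_out([
  [0,0,0,0,0,0],
  [0,0,0,0,0,0],
  [0,0,0,0,0,0],
  [0,0,0,0,0,0],
  [0,0,0,0,0,0],
])

```text
time: 25.05
tool_pos: [0.438, 0.3013, 0.0564]
ee_rot: [-3.141, -0.001, -0.105]
wrist_force: [-0.3, 0.0, 3.3]
width: 0.0157
finger_force: 30.0
```

The stylus is seated, with the collar resting on the block. I'll open, retreat straight up, and check.

Call:
carry_out([
  [0,0,0,0,0,0],
  [0,0,0,0,0,0],
  [0,0,0,0,0,0],
  [0,0,0,0,0,0],
  [0,0,0,0,0,0],
], jaw=0.6)

```text
time: 25.55
tool_pos: [0.4377, 0.3011, 0.0557]
ee_rot: [3.141, 0.0, -0.105]
wrist_force: [-0.0, 0.3, 0.5]
width: 0.0526
finger_force: 0.0
```

Call:
carry_out([
  [0,0,0,0,0,0],
  [0,0,-0.005,0,0,0],
  [0,0,-0.02,0,0,0],
  [0,0,-0.045,0,0,0],
  [0,0,-0.075,0,0,0],
])

```text
time: 26.05
tool_pos: [0.437, 0.3007, 0.1309]
ee_rot: [3.14, 0.002, -0.105]
wrist_force: [0.5, 0.5, 0.5]
width: 0.0563
finger_force: 0.0
```

Call:
carry_out([
  [0,0,-0.03,0,0,0],
  [0,0,-0.055,0,0,0],
  [0,0,-0.075,0,0,0],
  [0,0,-0.085,0,0,0],
  [0,0,-0.085,0,0,0],
])

```text
time: 26.55
tool_pos: [0.4385, 0.3016, 0.2179]
ee_rot: [-3.14, -0.003, -0.105]
wrist_force: [0.4, -0.0, -0.6]
width: 0.0564
finger_force: 0.0
```

```bash
python3 - <<'E'
from sc import *
for i in range(2): s=snapshot('wrist')
o=get_obs();print(o['time'],o['tool_pos'],o['wrist_force'],o['width'])
P=cloud(s);h=P[:,:,2];n=(abs(P[:,:,0]-.437)<.045)&(abs(P[:,:,1]-.3)<.045)
for lo,hi in((.0445,.05),(.095,.106)):
    m=n&(h>lo)&(h<hi); print(lo,m.sum(),P[m].mean(0),np.median(h[m]))
b=snapshot('side');P=cloud(b);h=P[:,:,2]
a=-.105;d=P[:,:,:2]-np.array([.5575,.0109]);x=d[:,:,0]*np.cos(a)+d[:,:,1]*np.sin(a);y=-d[:,:,0]*np.sin(a)+d[:,:,1]*np.cos(a)
rim=(abs(x)<.055)&(abs(y)<.035)&(h>.056)&(h<.075);print('pan rim',rim.sum(),np.percentile(h[rim],[50,95]))
save('k',cv2.resize(b['img'],(800,500)))
E
```

```text
26.65 [0.43749145 0.30098013 0.21505259] [0.44916348 0.00979381 0.1544416 ] 0.05626641486290568
0.0445 220 [0.44222963 0.30113242 0.0461065 ] 0.04608623243266055
0.095 250 [0.43850314 0.30158829 0.09969468] 0.09987081933023609
pan rim 185 [0.06171957 0.06537004]
```

View pics/k.png

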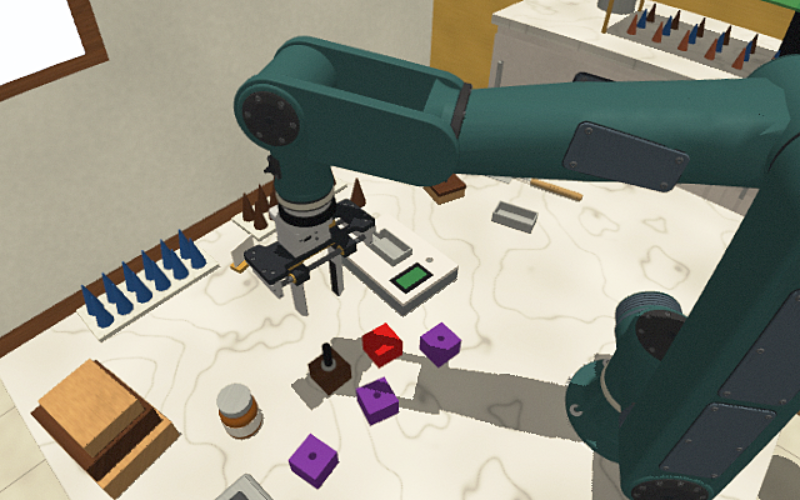

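The stylus stands in its block at (330,368), and the pan sits in the scale at (385,248). Nothing else has moved, and the gripper is clear of everything.

```bash
python3 -c "
from bench import *
print(close_job())"
```

```text
the job is handed in; nothing more can be done
None
```

The job is handed in at about 27 s: the pan is flat and home in the scale's pocket, the zero button was then pressed to its stop with the stylus, and the stylus is back in its block with the gripper clear; `close_job()` returned no verdict.

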